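# Flip the kennel marker from red to green

### The arm

A 6-joint arm with a two-finger parallel gripper is mounted at the origin on the work surface. World frame = base frame: x ahead of the robot, y to its left, z up, the work surface at z = 0. Lengths are in m, angles in rad, forces in N, time in s.
With the tool pointing down it reaches from about 0.375 to 0.9 m from the base axis. Payload 3.1 kg.
Tool frame: the origin (TCP) lies at the very end of the fingers, on their centre line; the grasp point (between the pads) lies 19 mm behind it (manip.pinch_z is the distance from the TCP to the grasp point, in m); z points along the fingers, y is the direction in which the jaws open and shut (so a half turn about z gives the same grasp; the last joint's range is limited). The gripper opens to 85 mm and grips with 20 to 120 N. Pads are 22 mm wide; open, the fingers measure 114 mm over their backs; the gripper's body (76 mm by 85 mm) begins 54 mm behind the grasp point. The pads swing forward as they close: fully open they stand 13 mm farther back than shut.
Start: joints at [-1.28, 0.527, 1.433, -0, 1.181, -0.178], TCP at [0.283, -0.557, 0.231] pointing down, gripper open.
Joint ranges: [-3.08, 3.08], [-0.75, 2.2], [0.22, 2.44], [-1.43, 4.57], [0, 2.65], [-2.85, 2.85]. Speed limits (rad/s): [2.79, 2.79, 3.14, 3.14, 3.14, 3.14].

### API

Orientations are given as a unit quaternion [x, y, z, w].
In Python, from station import manip gives the robot as it stands.
- The arm moves only by the tool drive_tool, never from a script. Its argument "increments" is a list of rows, each a list of 7 numbers: the closure in counts, from 0 (fully open) to 255 (shut), then the shift along the tool's x, y, z in cm, then the turn, a rotation vector about the tool's x, y, z in rad. A call has 1 to 20 rows; each row is the pose to reach, as a shift and turn from the pose commanded when the call began, along the tool's axes at that moment; what a row does not reach only later rows make up. A row lasts 1/10 s, in which the tool goes at most 50 mm and 8.59 degrees, less where a joint would pass 70% of its speed; a pose out of reach is approached as far as the arm can. A call with a gripper value outside its range is refused whole. The fingers move at their own pace and stop on an object; "force" is the grip in N (left out, the last holds). Time passes only in rows, so rows that repeat a pose let the fingers close. It gives the time, the measured TCP pose, the force and the opening at its end, in the units of the state.
- manip.sense(): the state, without advancing time (a new reading comes with each control period).
- manip.snapshot(name): name is "scene" or "side" or "wrist"; returns the picture (400x640x3 uint8, red, green, blue); there is no depth.
- manip.camera_model(name): a dict with "mtx" (3x3 intrinsics, pixels), "cam_to_world" (4x4, takes a point from camera to world coordinates). Camera axes: x right, y down, z forward; pixel columns grow to the right and rows downward; lengths in m; the calibration is good to about 2 mm. A picture is of the moment at which its call begins: read the wrist's pose just before it. camera_model takes no time and is no camera call; for the wrist camera it gives the pose at the moment of the call.
- manip.sign_off(): hands the job in, once; it reports no verdict.
The state is a dict: "t": time; "q": joint angles; "qd": joint speeds; "tau": joint torques, N m; "tcp_pos": TCP position; "tool_rot": TCP orientation; "force": force on the tool from outside, world axes, zero at the start; "ft_torque": the same for the moment, N m; "finger_gap": opening from 0.0 (shut) to 1.0 (fully open).
Only numpy, scipy, OpenCV 4.12 (cv2) and the standard library are available. Lean on these libraries where they do the work, as an engineer would, in place of code of your own. Each camera call takes 0.05 s, during which the arm holds its last target. There are 200 camera calls.

### The job

A kennel has just been cleaned, but one of the two flip-over markers on the counter still shows its red face: flip its paddle right over its pivot so that it lies fully down on the other side with the green face up. Press and push it gently with the fingertips only: do not pinch anything, do not lift, tip or shove the stand. Leave the other marker, the jar, the mug and the tape roll alone.

Things in the scene. Friction and masses are not known exactly. Their poses are not given: they have to be found in the camera images.
- red_marker: stand of the kennel marker that starts red face up (the one to flip): a loose, heavy (about 0.9 kg) dark steel base plate 100 x 120 mm, 14 mm thick, with two thin aluminium cheeks (6 mm thick, 20 mm wide, up to 92 mm high) at x = +-40 mm that carry the pivot. Origin: centre of the plate's underside. x runs along the pivot axle, z up. It may stand at any yaw.
- red_pivot (a point): centre of that marker's pivot axle, 80 mm above the counter
- red_tip (a point): middle of the paddle's free edge, 85 mm from the pivot. The paddle is a flat plate 60 mm wide and 8 mm thick between the cheeks, running from the pivot to this point: one face red with a white bar, the other green with a white paw print. Push it round in an arc about the pivot: while it leans towards the finger, a straight level push on its edge binds on grippy fingertips.
- red_tab (a point): end of the grey thumb tab (40 mm wide, 8 mm thick), which runs 50 mm out from the pivot, straight opposite the paddle and rigid with it: pressing the tab down raises the paddle (30 mm down, close beside the cheeks, gives about 50 degrees).
- red_paddle (a joint): angle of that paddle (and tab) about the pivot, rad: 0 = level on the stand's +y side, red face up; 1.57 = upright; 3.14 = level on the stand's -y side, green face up. Hard end stops at 0 and 3.14. The hinge has friction (about 0.03 N m, 1 to 2 N at the tab) and stays where it is left.
- green_marker: stand of the kennel marker that starts green face up already (leave it alone): a loose, heavy (about 0.9 kg) dark steel base plate 100 x 120 mm, 14 mm thick, with two thin aluminium cheeks (6 mm thick, 20 mm wide, up to 92 mm high) at x = +-40 mm that carry the pivot. Origin: centre of the plate's underside. x runs along the pivot axle, z up. It may stand at any yaw.
- green_pivot (a point): centre of that marker's pivot axle, 80 mm above the counter
- green_tip (a point): middle of the paddle's free edge, 85 mm from the pivot. The paddle is a flat plate 60 mm wide and 8 mm thick between the cheeks, running from the pivot to this point: one face red with a white bar, the other green with a white paw print. Push it round in an arc about the pivot: while it leans towards the finger, a straight level push on its edge binds on grippy fingertips.
- green_tab (a point): end of the grey thumb tab (40 mm wide, 8 mm thick), which runs 50 mm out from the pivot, straight opposite the paddle and rigid with it: pressing the tab down raises the paddle (30 mm down, close beside the cheeks, gives about 50 degrees).
- green_paddle (a joint): angle of that paddle (and tab) about the pivot, rad: 0 = level on the stand's +y side, red face up; 1.57 = upright; 3.14 = level on the stand's -y side, green face up. Hard end stops at 0 and 3.14. The hinge has friction (about 0.03 N m, 1 to 2 N at the tab) and stays where it is left.
- jar: bystander: amber tablet jar with white lid, 48 mm across, 72 mm high; origin at the centre of its underside
- mug: bystander: white mug, 72 mm across, 78 mm high, with a handle on its +y side; origin at the centre of its underside
- tape: bystander: roll of blue bandaging tape lying flat, 72 mm across, 35 mm high; origin at the centre of its underside
Mind the look-alikes: they are no part of the job. Leave any brown or orange look-alike of the red_marker alone.

How it is judged:
At the end, for the whole second after the job is handed in: The paddle that started red lies at rest within 8 degrees (0.14 rad) of its far stop, green face up; the other paddle still lies green face up; both stands are upright and at rest within 30 mm of where they stood; jar, mug and tape are within 20 mm of where they stood (value of joint red_paddle above 3 rad and velocity of joint red_paddle between -0.05 and 0.05 rad/s and value of joint green_paddle above 2.8 rad and distance of each of red_marker, green_marker from where it was at the start of the episode below 0.03 m and angle between each of red_marker, green_marker's own z axis and vertical below 0.1 rad and linear speed of each of red_marker, green_marker below 0.02 m/s and distance of each of jar, mug, tape from where it was at the start of the episode below 0.02 m); the robot touches nothing.
It fails at once if the marker is pinched or pressed hard (more than 45 N from the fingers together) (contact force between red_marker and the fingers above 45 N).
It fails at once if a stand is lifted, tipped (over 0.15 rad) or shoved more than 30 mm (distance of any of red_marker, green_marker from where it was at the start of the episode above 0.03 m or height (world z) of any of red_marker, green_marker above 0.012 m or angle between any of red_marker, green_marker's own z axis and vertical above 0.15 rad).
It fails at once if the other marker's paddle is swung away from green (value of joint green_paddle below 2.75 rad).
It fails at once if jar, mug or tape roll is moved more than 20 mm (distance of any of jar, mug, tape from where it was at the start of the episode above 0.02 m).
It also fails if it takes over 45 s, if anything falls off the work surface, if the arm or the gripper's body presses on something with over 40 N, if the wrist force passes 120 N, or if a joint passes its speed limit or range.

## Working session

There is one attempt and no reset: what is moved stays moved. The work goes in short steps, Python scripts to look and compute and a tool call to move; the robot and the scene stay as the last step left them, time stands still between calls to the robot, and variables do not carry over. Pictures are saved under pics/ and viewed, about 8 in all and at most 12, crops included, and the job is handed in when it is done.

Besides the shell and the picture viewer there is one more tool, called after "Emit:" as name(argument=value, ...), one argument or row to a line, values as JSON. drive_tool: Moves the arm, as the interface text tells. Its arguments: {"type":"object","properties":{"increments":{"type":"array","items":{"type":"array","items":{"type":"number"}}},"force":{"type":"number"}},"required":["increments"]}

```bash
mkdir -p pics; python3 - <<'E'
from station import manip
import cv2,numpy as np
for n in ("scene","side"):
    im=manip.snapshot(n); cv2.imwrite(f"pics/{n}0.png",im[:,:,::-1])
    m=manip.camera_model(n); print(n,np.round(m["mtx"],1).tolist(),np.round(m["cam_to_world"],3).tolist())
s=manip.sense(); print(s["tcp_pos"],s["tool_rot"],s["t"],s["finger_gap"])
E
```

```text
scene [[498.1, 0.0, 317.3], [0.0, 498.1, 195.0], [0.0, 0.0, 1.0]] [[0.8, 0.395, -0.452, 1.219], [0.6, -0.507, 0.619, -1.055], [0.015, -0.766, -0.643, 1.062], [0.0, 0.0, 0.0, 1.0]]
side [[512.8, 0.0, 318.7], [0.0, 512.8, 207.4], [0.0, 0.0, 1.0]] [[-0.906, -0.236, 0.351, 0.072], [-0.423, 0.536, -0.73, 0.887], [-0.016, -0.81, -0.586, 0.868], [0.0, 0.0, 0.0, 1.0]]
[ 0.28280083 -0.55664714  0.23044028] [ 9.72532876e-01  2.32763568e-01 -5.72673772e-05 -9.61309468e-04] 0.1 1.0003404375540323
```

View pics/scene0.png

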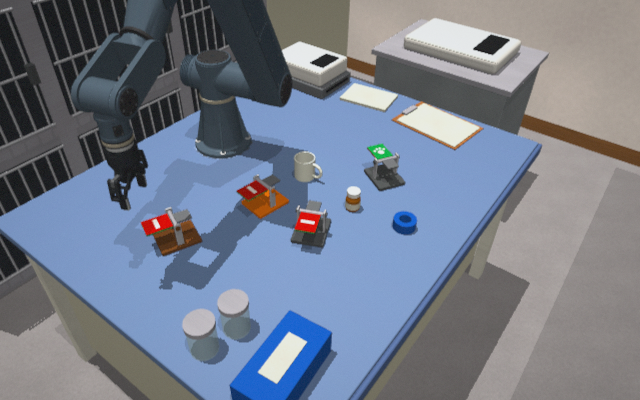

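View pics/side0.png

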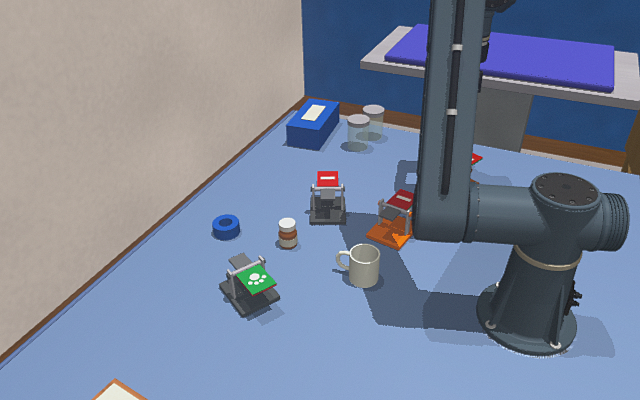

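Three markers show red in the scene view: a brown base at (172,230), an orange base at (262,195) and a dark steel base at (311,225). The dark one is the target, at (328,195) in the side view. The mug, jar, tape and green marker are at (305,167), (353,198), (404,222) and (383,165). Next is a close crop of both views.

```bash
python3 - <<'E'
import cv2,numpy as np
a=cv2.imread("pics/scene0.png")[195:255,280:345]; b=cv2.imread("pics/side0.png")[162:230,296:361]
f=lambda x:cv2.resize(x[:60*1+8],None,fx=6,fy=6,interpolation=cv2.INTER_CUBIC)
a,b=f(a),f(b); h=max(a.shape[0],b.shape[0])
p=lambda x:cv2.copyMakeBorder(x,0,h-x.shape[0],0,6,cv2.BORDER_CONSTANT)
cv2.imwrite("pics/crop0.png",np.hstack([p(a),p(b)]))
E
```

```text
(no output)
```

View pics/crop0.png

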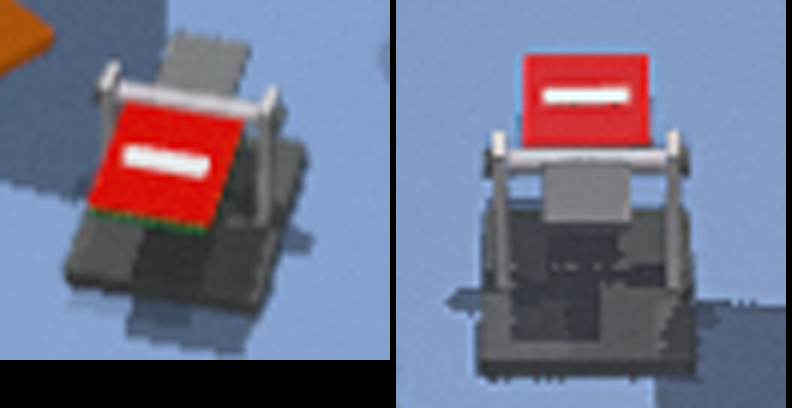

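The crop confirms a dark steel base, red face with white bar up, and the grey tab opposite. I'll fit the pose to the corners in both views.

```bash
cat > h.py <<'E'
import numpy as np,cv2
from station import manip
from scipy.optimize import least_squares
def proj(n,P,m=None):
    m=m or manip.camera_model(n); T=np.linalg.inv(m["cam_to_world"]); c=T[:3,:3]@np.asarray(P,float).T+T[:3,3:]
    p=m["mtx"]@c; return (p[:2]/p[2]).T
def ray(n,uv,z):
    m=manip.camera_model(n);T=np.array(m["cam_to_world"]);d=T[:3,:3]@np.linalg.inv(m["mtx"])@[*uv,1]
    return T[:3,3]+d*(z-T[2,3])/d[2]
def W(p,L):
    L=np.array(L);c,s=np.cos(p[2]),np.sin(p[2]);return np.c_[p[0]+c*L[:,0]-s*L[:,1],p[1]+s*L[:,0]+c*L[:,1],L[:,2]]
E
python3 - <<'E'
from h import *
L1=[(.03,.085,.084),(-.03,.085,.084),(.02,-.05,.084),(-.02,-.05,.084),(.04,0,.092),(-.04,0,.092),(.05,.06,0),(-.05,.06,0)]
u1=np.array([(88,207),(205,226),(172,32),(250,42),(112,63),(270,90),(68,285),(258,310)])/6-.4+[280,195]
L2=[(-.03,.085,.084),(.03,.085,.084),(-.02,-.05,.084),(.02,-.05,.084),(-.04,0,.092),(.04,0,.092),(-.05,-.06,0),(.05,-.06,0)]
u2=(np.array([(523,54),(648,54),(545,219),(630,219),(499,133),(674,133),(478,376),(694,376)])-[396,0])/6-.4+[296,162]
m1,m2=manip.camera_model("scene"),manip.camera_model("side")
f=lambda p:np.r_[proj(0,W(p,L1),m1)-u1,proj(0,W(p,L2),m2)-u2].ravel()
g=ray("scene",(311,225),.08);print(g)
r=min((least_squares(f,[g[0],g[1],y],loss="soft_l1") for y in (-2,2,3)),key=lambda r:r.cost)
print(r.x,np.degrees(r.x[2])); print(np.round(f(r.x).reshape(-1,2),1).tolist())
p=r.x;print("tip,tab,pivot",W(p,[(0,.085,.08),(0,-.05,.08),(0,0,.08)]).round(4).tolist())
for k,uv,z in (("jar",(353,198),.036),("mug",(304,167),.039),("tape",(404,222),.018),("orange",(262,195),.05),("brown",(172,235),.05),("green",(384,170),.05)): print(k,ray("scene",uv,z).round(3))
np.save("p.npy",p)
s=manip.sense();
from scipy.spatial.transform import Rotation as R
print(R.from_quat(s["tool_rot"]).as_matrix().round(3).tolist())
E
```

```text
[ 0.59426187 -0.22702595  0.08      ]
[ 0.56024499 -0.18355737 -2.71582681] -155.60541423960552
[[-0.6, -0.1], [0.6, 0.2], [-0.2, -0.6], [-0.3, -0.3], [-0.7, 1.9], [-0.4, 1.6], [-1.2, 0.5], [-0.0, 1.9], [-0.2, 0.7], [-0.2, 0.6], [-0.8, -0.1], [-0.0, -0.2], [-0.3, 1.5], [-0.3, 1.3], [-0.1, 0.9], [0.2, 0.7]]
tip,tab,pivot [[0.5954, -0.261, 0.08], [0.5396, -0.138, 0.08], [0.5602, -0.1836, 0.08]]
jar [ 0.596 -0.009  0.036]
mug [0.374 0.022 0.039]
tape [0.773 0.011 0.018]
orange [ 0.37  -0.187  0.05 ]
brown [ 0.285 -0.479  0.05 ]
green [0.606 0.163 0.05 ]
[[0.892, 0.453, -0.001], [0.453, -0.892, 0.002], [0.0, -0.002, -1.0]]
```

Residuals are about 1 px: pivot at (0.560, -0.184), yaw -155.6°. The tool's y axis is already nearly along the stand's +y and needs +0.044 rad about tool z. I'll shut the fingers and travel to above the tab, at stand y = -36 mm.

Emit:
drive_tool(
  increments=[
    [255, 4, -2.4, 0, 0, 0, 0.044],
    [255, 8, -4.8, 0, 0, 0, 0.044],
    [255, 12, -7.2, 0, 0, 0, 0.044],
    [255, 16, -9.6, 0, 0, 0, 0.044],
    [255, 20, -12, 0, 0, 0, 0.044],
    [255, 24, -14.4, 0, 0, 0, 0.044],
    [255, 28, -16.8, 0, 0, 0, 0.044],
    [255, 32, -19.2, 0, 0, 0, 0.044],
    [255, 36, -21.5, 0, 0, 0, 0.044],
    [255, 40, -23.5, 0, 0, 0, 0.044],
    [255, 41.8, -24.3, 0, 0, 0, 0.044],
    [255, 41.8, -24.3, 4, 0, 0, 0.044],
    [255, 41.8, -24.3, 8, 0, 0, 0.044],
    [255, 41.8, -24.3, 11, 0, 0, 0.044],
    [255, 41.8, -24.3, 11, 0, 0, 0.044],
    [255, 41.8, -24.3, 11, 0, 0, 0.044],
  ],
  force=20,
)

```text
t: 1.7
tcp_pos: [0.5456, -0.1514, 0.1212]
tool_rot: [0.977, 0.211, -0.0, -0.0]
force: [0.6, 0.6, 0.5]
finger_gap: 0.003
```

```bash
cat >> h.py <<'E'
def st():
    s=manip.sense();p=np.load("p.npy");d=np.array(s["tcp_pos"])[:2]-p[:2];c,n=np.cos(p[2]),np.sin(p[2])
    print("t",round(s["t"],2),"local mm",np.round([1e3*(c*d[0]+n*d[1]),1e3*(-n*d[0]+c*d[1]),1e3*s["tcp_pos"][2]],1),"F",np.round(s["force"],1),"gap",round(s["finger_gap"],2))
def pic(name):
    a=manip.snapshot("scene")[120:270,230:400];b=manip.snapshot("side")[90:240,245:415]
    cv2.imwrite(f"pics/{name}.png",cv2.resize(np.hstack([a,b])[:,:,::-1],(800,353),interpolation=cv2.INTER_CUBIC))
E
python3 -c "
from h import *
st();pic('a1')"
```

```text
t 1.7 local mm [  0.  -35.4 121.2] F [0.6 0.6 0.5] gap 0.0
```

View pics/a1.png

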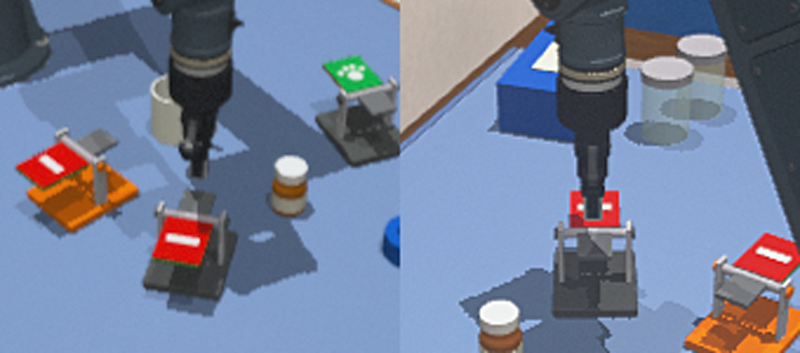

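The closed fingertips are centred above the tab: (197,170) in the left half, (594,215) in the right. Now I press down slowly to z = 58 mm.

Emit:
drive_tool(
  increments=[
    [255, 0, 0, 2, 0, 0, 0],
    [255, 0, 0, 3.2, 0, 0, 0],
    [255, 0, 0, 3.7, 0, 0, 0],
    [255, 0, 0, 4, 0, 0, 0],
    [255, 0, 0, 4.3, 0, 0, 0],
    [255, 0, 0, 4.6, 0, 0, 0],
    [255, 0, 0, 4.9, 0, 0, 0],
    [255, 0, 0, 5.2, 0, 0, 0],
    [255, 0, 0, 5.5, 0, 0, 0],
    [255, 0, 0, 5.8, 0, 0, 0],
    [255, 0, 0, 6.1, 0, 0, 0],
    [255, 0, 0, 6.3, 0, 0, 0],
    [255, 0, 0, 6.3, 0, 0, 0],
  ],
)

```text
t: 3.1
tcp_pos: [0.5453, -0.1511, 0.0578]
tool_rot: [0.977, 0.211, -0.0, -0.0]
force: [0.9, 0.0, -0.7]
finger_gap: -0.001
```

```bash
python3 -c "
from h import *
st();pic('a2')"
```

```text
t 3.1 local mm [  0.2 -35.7  57.8] F [ 0.9  0.  -0.7] gap -0.0
```

View pics/a2.png

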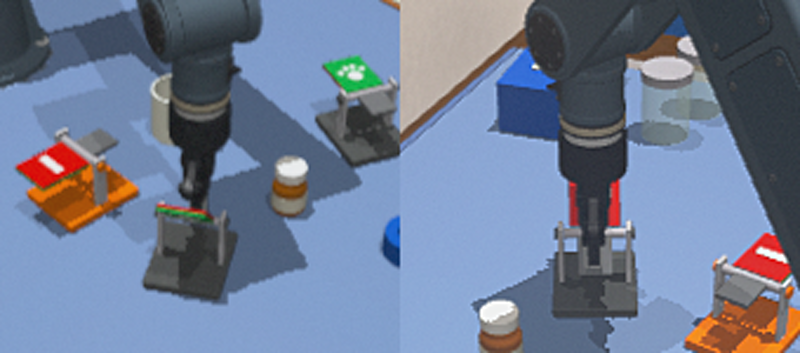

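The paddle has risen; its edge is at (182,212) in the crop, about (307.5,210) in the full picture. I'll get the angle from that.

```bash
python3 -c "
from h import *
p=np.load('p.npy')
for a in range(30,80,5):
    t=np.radians(a);print(a,proj('scene',W(p,[(0,.085*np.cos(t),.08+.085*np.sin(t))])).round(1).tolist())"
```

```text
30 [[304.9, 218.0]]
35 [[305.3, 215.3]]
40 [[305.6, 212.7]]
45 [[306.1, 210.1]]
50 [[306.5, 207.5]]
55 [[307.0, 204.9]]
60 [[307.5, 202.4]]
65 [[308.1, 200.0]]
70 [[308.6, 197.6]]
75 [[309.2, 195.4]]
```

The angle is about 46°, so the fingers are slimmer than I assumed. I'll lift, shift 7 mm inward, and press to z = 53 mm for about 60°.

Emit:
drive_tool(
  increments=[
    [255, 0, 0, -1.2, 0, 0, 0],
    [255, 0, 0.7, -1.2, 0, 0, 0],
    [255, 0, 0.7, -0.7, 0, 0, 0],
    [255, 0, 0.7, -0.4, 0, 0, 0],
    [255, 0, 0.7, -0.1, 0, 0, 0],
    [255, 0, 0.7, 0.2, 0, 0, 0],
    [255, 0, 0.7, 0.5, 0, 0, 0],
    [255, 0, 0.7, 0.5, 0, 0, 0],
    [255, 0, 0, -4, 0, 0, 0],
    [255, 0, 0, -9, 0, 0, 0],
    [255, 0, 0, -13, 0, 0, 0],
    [255, 0, 0, -15, 0, 0, 0],
    [255, 0, 0, -15, 0, 0, 0],
  ],
)

```text
t: 4.5
tcp_pos: [0.5475, -0.1522, 0.2114]
tool_rot: [0.977, 0.211, 0.003, 0.002]
force: [0.8, -0.1, 0.2]
finger_gap: 0.005
```

```bash
python3 -c "
from h import *
st();pic('a3')"
```

```text
t 4.5 local mm [ -1.4 -33.8 211.4] F [ 0.8 -0.1  0.2] gap 0.0
```

View pics/a3.png

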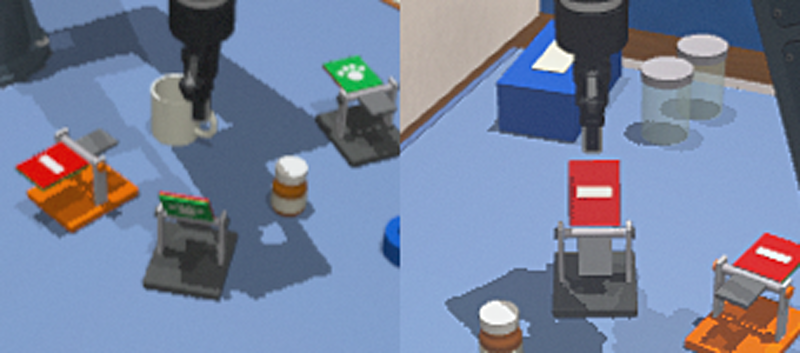

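The paddle now stands at roughly 57°, edge at (186,198), and the stand hasn't moved. I'll go over the top to the paddle side, at y = +84, z = 132 mm.

Emit:
drive_tool(
  increments=[
    [255, 0, 0, -1.5, 0, 0, 0],
    [255, 0, 4, -1.5, 0, 0, 0],
    [255, 0, 8, -1.5, 0, 0, 0],
    [255, 0, 12, -1.5, 0, 0, 0],
    [255, 0, 12, -1.5, 0, 0, 0],
    [255, 0, 12, 2, 0, 0, 0],
    [255, 0, 12, 6, 0, 0, 0],
    [255, 0, 12, 7.6, 0, 0, 0],
    [255, 0, 12, 7.6, 0, 0, 0],
  ],
)

```text
t: 5.5
tcp_pos: [0.5915, -0.2579, 0.1266]
tool_rot: [0.977, 0.211, -0.004, -0.004]
force: [0.1, -0.2, -0.1]
finger_gap: -0.0
```

```bash
python3 -c "
from h import *
st();pic('a4')"
```

```text
t 5.5 local mm [  2.3  80.6 126.6] F [ 0.1 -0.2 -0.1] gap -0.0
```

View pics/a4.png

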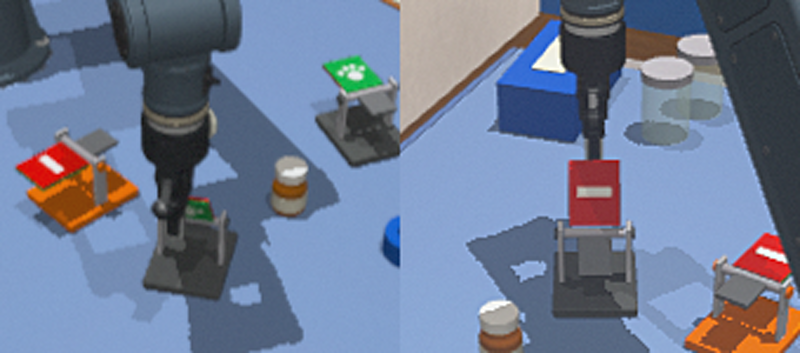

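The finger is behind the paddle on its green side. Now I push in an arc to about 110°.

Emit:
drive_tool(
  increments=[
    [255, 0, -1.3, 0, 0, 0, 0],
    [255, 0, -2.3, 0, 0, 0, 0],
    [255, 0, -2.8, 0, 0, 0, 0],
    [255, 0, -3.2, -0.3, 0, 0, 0],
    [255, 0, -3.5, -0.5, 0, 0, 0],
    [255, 0, -4.2, -0.8, 0, 0, 0],
    [255, 0, -4.9, -1, 0, 0, 0],
    [255, 0, -5.6, -1.2, 0, 0, 0],
    [255, 0, -6.4, -1.3, 0, 0, 0],
    [255, 0, -7.1, -1.3, 0, 0, 0],
    [255, 0, -7.7, -1.3, 0, 0, 0],
    [255, 0, -8.3, -1.3, 0, 0, 0],
    [255, 0, -8.8, -1.2, 0, 0, 0],
    [255, 0, -9.4, -1, 0, 0, 0],
    [255, 0, -9.4, -1, 0, 0, 0],
  ],
)

```text
t: 7.1
tcp_pos: [0.5556, -0.1739, 0.1418]
tool_rot: [0.977, 0.212, -0.001, -0.001]
force: [-0.7, 0.1, 0.2]
finger_gap: -0.001
```

```bash
python3 -c "
from h import *
st();pic('a5')"
```

```text
t 7.1 local mm [  0.3 -10.7 141.8] F [-0.7  0.1  0.2] gap -0.0
```

View pics/a5.png

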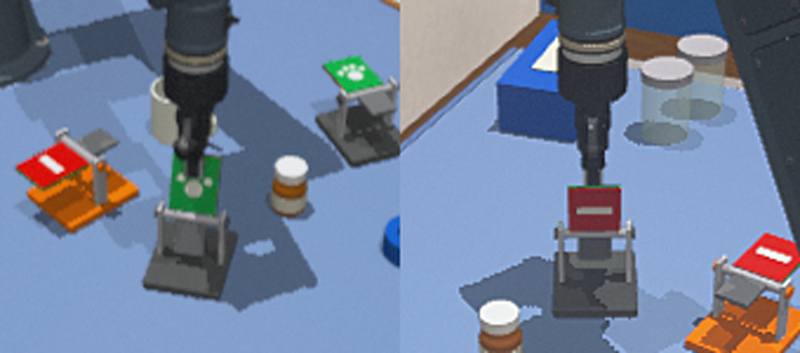

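The paddle is past vertical with its green face towards the scene camera. I'll keep following the arc down to level.

Emit:
drive_tool(
  increments=[
    [255, 0, -0.5, 0.1, 0, 0, 0],
    [255, 0, -1, 0.4, 0, 0, 0],
    [255, 0, -1.5, 0.7, 0, 0, 0],
    [255, 0, -2, 1, 0, 0, 0],
    [255, 0, -2.5, 1.3, 0, 0, 0],
    [255, 0, -2.9, 1.7, 0, 0, 0],
    [255, 0, -3.3, 2.2, 0, 0, 0],
    [255, 0, -3.6, 2.6, 0, 0, 0],
    [255, 0, -3.9, 3.1, 0, 0, 0],
    [255, 0, -4.1, 3.6, 0, 0, 0],
    [255, 0, -4.3, 4.1, 0, 0, 0],
    [255, 0, -4.5, 4.7, 0, 0, 0],
    [255, 0, -4.6, 5.2, 0, 0, 0],
    [255, 0, -4.6, 5.5, 0, 0, 0],
    [255, 0, -4.6, 5.7, 0, 0, 0],
    [255, 0, -4.6, 5.8, 0, 0, 0],
    [255, 0, -4.6, 5.8, 0, 0, 0],
  ],
)

```text
t: 8.9
tcp_pos: [0.5375, -0.1333, 0.0843]
tool_rot: [0.977, 0.211, 0.0, 0.0]
force: [0.6, -0.4, -0.3]
finger_gap: 0.003
```

```bash
python3 -c "
from h import *
st()"
```

```text
t 8.9 local mm [ -0.1 -55.2  84.3] F [ 0.6 -0.4 -0.3] gap 0.0
```

There is no stop force yet, so I press another 1.5 mm and check.

Emit:
drive_tool(
  increments=[
    [255, 0, 0, 0.05, 0, 0, 0],
    [255, 0, 0, 0.1, 0, 0, 0],
    [255, 0, 0, 0.15, 0, 0, 0],
    [255, 0, 0, 0.15, 0, 0, 0],
  ],
)

```text
t: 9.3
tcp_pos: [0.5377, -0.1333, 0.084]
tool_rot: [0.977, 0.211, 0.0, 0.0]
force: [-1.9, -0.0, 6.8]
finger_gap: -0.004
```

```bash
python3 -c "
from h import *
st()"
```

```text
t 9.3 local mm [ -0.2 -55.1  84. ] F [-1.9 -0.   6.8] gap -0.0
```

The upward force reads 6.8 N at z = 84 mm, so the paddle is on its stop. I'll retreat straight up and look.

Emit:
drive_tool(
  increments=[
    [255, 0, 0, -0.5, 0, 0, 0],
    [255, 0, 0, -3, 0, 0, 0],
    [255, 0, 0, -8, 0, 0, 0],
    [255, 0, 0, -13, 0, 0, 0],
    [255, 0, 0, -17, 0, 0, 0],
    [255, -4, 0, -17, 0, 0, 0],
    [255, -8, 2, -17, 0, 0, 0],
    [255, -12, 5, -17, 0, 0, 0],
    [255, -12, 5, -17, 0, 0, 0],
    [255, -12, 5, -17, 0, 0, 0],
    [255, -12, 5, -17, 0, 0, 0],
  ],
)

```text
t: 10.4
tcp_pos: [0.449, -0.2275, 0.2528]
tool_rot: [0.977, 0.211, 0.0, -0.0]
force: [0.8, 0.9, -0.4]
finger_gap: 0.006
```

```bash
python3 -c "
from h import *
st();pic('a6')
p=np.load('p.npy')
for a in (165,172,180):
    t=np.radians(a);L=[(x,.085*np.cos(t)+.004*np.sin(t),.08+.085*np.sin(t)-.004*np.cos(t)) for x in(.03,-.03)]
    print(a,(2.353*(proj('scene',W(p,L))-[230,120])).round(0).tolist(),(2.353*(proj('side',W(p,L))-[75,90])).round(0).tolist())"
```

```text
t 10.4 local mm [119.5  -5.9 252.8] F [ 0.8  0.9 -0.4] gap 0.01
165 [[182.0, 158.0], [227.0, 164.0]] [[620.0, 254.0], [566.0, 254.0]]
172 [[182.0, 162.0], [227.0, 169.0]] [[620.0, 262.0], [566.0, 263.0]]
180 [[182.0, 169.0], [227.0, 176.0]] [[620.0, 272.0], [566.0, 272.0]]
```

View pics/a6.png

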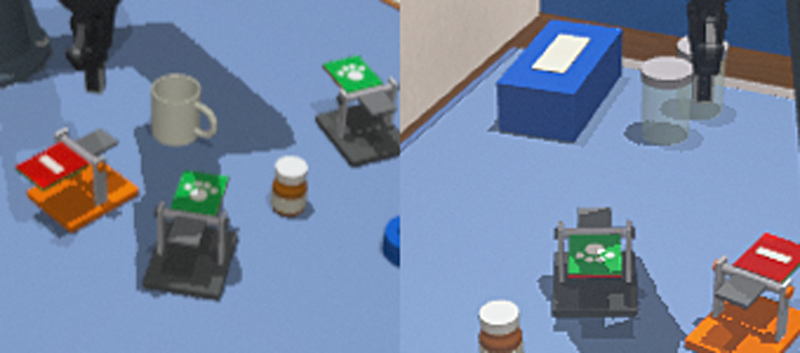

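The paddle lies level with the green paw face up. Its free edge is at about (180-228,170-177) in the left half and at row 274 in the right half, matching the 180° prediction. The stand, jar, mug and green marker look unmoved, and the arm is clear.

```bash
python3 -c "
from h import *
print(manip.sign_off())"
```

```text
the job is handed in; nothing more can be done
None
```

I flipped the red marker on the dark steel base; its paddle now lies down on the far side with the green face up, and the job is handed in. I pressed the tab down twice with shut fingertips, which raised the paddle to about 57°. Then I pushed the paddle over in an arc and pressed it onto its stop.

- **Paddle:** I felt about 7 N at the stop, and the final picture matches the predicted 180° edge position in both views.
- **Stand and bystanders:** the red marker's stand, the green marker, the jar and the mug look unmoved. The tape roll was mostly outside the final crop, but the tool never went near it.
- **Contact:** forces read at the end of each move stayed below about 7 N. The arm was clear of everything at hand-in, after about 10.5 s.
- **Disagreement:** the first tab press gave only about 46°, because the fingers were slimmer than I assumed. A second press 7 mm closer to the pivot fixed that. No check failed.

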